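# Check-weigh two boxes of truffles and hold up the short one

### The arm

A 7-joint arm with a two-finger parallel gripper is mounted at the origin on a cart in front of the work surface, level with it; the furniture and walls round the work are solid. World frame = base frame: x ahead of the robot, y to its left, z up, the work surface at z = 0. Lengths are in m, angles in degrees, forces in N, time in s.
With the tool pointing down it reaches from about 0.35 to 0.775 m from the base axis. Payload 3.1 kg.
Tool frame: the origin (TCP) lies on the centre line of the jaws, within the pads' length; the fingertips stand 17 mm ahead of it and the grasp point (between the pads) lies 2 mm behind it (robot.tip_reach is the distance from the TCP to the fingertips, in m); z points along the fingers, y is the direction in which the jaws open and shut (so a half turn about z gives the same grasp; the last joint's range is limited). The gripper opens to 85 mm and grips with 20 to 120 N. Pads are 22 mm wide; open, the fingers measure 114 mm over their backs; the gripper's body (76 mm by 85 mm) begins 54 mm behind the grasp point. The pads swing forward as they close: fully open they stand 13 mm farther back than shut.
Start: joints at [-65.988, 17.813, 0.802, 86.603, -0.252, 75.585, -1.558], TCP at [0.245, 0.493, 0.248] pointing down, gripper open.
Joint ranges: [-154.91, 154.91], [-16.99, 109.72], [-72.82, 74.43], [7.12, 147.25], [-82.49, 262.49], [11.32, 116.49], [-174.64, 174.64]. Speed limits (degrees/s): [159.86, 159.86, 180, 180, 180, 180, 180].

### API

Orientations are given as [roll, pitch, yaw] about the fixed x, y, z axes, in that order (R = Rz(yaw) Ry(pitch) Rx(roll)).
In Python, from station import robot, fingers, vision, workorder, recognise gives the robot as it stands. Calls block until the motion is done:
- robot.move_to(position, orientation): joint-space move of the TCP to a pose.
- robot.line_to(position, orientation=None, velocity=0.15, f_stop=None): straight line of the TCP; orientation=None keeps the orientation; velocity is the mean speed in m/s. With f_stop (N) it stops when the force on the tool has changed by that much, and returns True; else False.
- robot.move_j(angles): joint-space move.
- fingers.gripper_to(opening, force=None): opening from 0.0 (shut) to 1.0 (fully open); force is the grip in N (None keeps the last); returns when the fingers have stopped.
- robot.pause(seconds).
- robot.inverse_kinematics(position, orientation): joint angles nearest the present ones, or None.
- vision.grab_frame(name): name is "side" or "top" or "wrist"; returns the picture (420x560x3 uint8, red, green, blue); there is no depth.
- vision.calibration(name): a dict with "mtx" (3x3 intrinsics, pixels), "extrinsics" (4x4, takes a point from world to camera coordinates); the wrist camera has in their place "T_tool_cam" (4x4, takes a point from camera to tool coordinates, whose origin is the TCP and whose axes are the flange's). Camera axes: x right, y up, looking along -z (the intrinsics and any distortion apply to the point x, -y, -z); pixel columns grow to the right and rows downward; lengths in m; the calibration is good to about 2 mm. A picture is of the moment at which its call begins: read the wrist's pose just before it. calibration takes no time and is no camera call.
A pose or a line that the arm cannot do raises robot.PlanningError and nothing moves.
- workorder.close_job(): hands the job in, once; it reports no verdict.
Trained networks look in the newest picture that a camera, given by its name, has taken for a name from the list of things; names that differ only in an ending like _2 or _b are one class to them, and where a whole thing is asked for, a point or a joint stands for the part that bears it (a point fixed in the world has none). Each returns a list of dicts, best first, with "p" (0 to 1); they miss things now and then, are a little off and sometimes report something else, mostly with a low value. They report only what shows in the picture. A call takes as long as a camera call. They do not tell look-alikes from the thing itself.
- recognise(label, camera): "rect" ([centre column, centre row, width, height] in pixels, round what is visible of it).
Readings, each from a call of its own:
- robot.current_time_s(): time.
- robot.current_joint_positions(): joint angles.
- robot.current_dq(): joint speeds.
- robot.current_joint_torque(): joint torques, N m.
- robot.current_tool_pos(): TCP position.
- robot.current_eef_rot(): TCP orientation.
- robot.current_contact_force(): force on the tool from outside, world axes, zero at the start.
- robot.current_torque(): the same for the moment, N m.
- robot.current_finger_gap(): opening from 0.0 (shut) to 1.0 (fully open).
Only numpy, scipy, OpenCV 4.12 (cv2) and the standard library are available. Lean on these libraries where they do the work, as an engineer would, in place of code of your own. Each camera call takes 0.05 s, during which the arm holds its last target. There are 200 camera calls.

### The job

The two cream boxes on the pans of the locked counter balance look alike, but one was packed short. Swing the arrest lever fully over to free the beam and let it settle without touching boxes or pans, see which pan rises, then swing the lever fully back so that the beam is locked level before any box leaves its pan. Then lift the light box straight up off its pan, keeping it level, and finish while holding it still and level about 10 cm above that pan; the full box stays on its pan and everything else stays where it stands.

Things in the scene. Friction and masses are not known exactly. Their poses are not given: they have to be found in the camera images.
- scale: two-pan counter balance, fixed: grey base 140 mm deep, 300 mm wide, its top 30 mm up; in the middle a tower with an upright white graduated plate, highest point 138 mm. Origin: at counter height below the beam's pivot. x points away from the robot (the lever is at -x), y to the left pan, z up; turned by up to 0.2 rad. Width over the pans 384 mm.
- beam (a joint): tilt of the beam (rad), pivot along the balance's x axis, 58 mm up. 0 = level; positive = left (+y) pan up and right pan down; stops at +-0.10. Each pan moves straight up or down by 130 mm x this angle (up to 13 mm) and stays level. Locked: within about 0.01 of 0. Free, it settles within about 2 s at an angle that depends on the difference in weight, at least 0.07 toward the lighter box.
- arrest (a joint): arrest lever (rad) at the middle of the balance's front. 0 = locked, lever leaning 0.5 rad to the right (-y) of upright: two padded rests are raised under the beam and hold it level. It swings to the left (+y) up to its stop at 1.0 = free, lever leaning 0.5 rad to the left. Stiff hinge (about 0.1 N m, 2 N at the knob), stays where it is left. Locked below 0.12, fully free above 0.8.
- arrest_knob (a point): centre of the lever's black barrel knob: 18 mm thick, 34 mm long, lying along the balance's x axis, free on all sides but for the thin lever arm at its +x end (the arm runs down from there). It moves on an arc of radius 62 mm about arrest_pivot in the balance's y-z plane; about 98 mm above the counter at both ends of the swing, 106 mm in the middle.
- arrest_pivot (a point): point on the lever's hinge axis (along the balance's x axis) in the knob's plane of motion, below the knob, 44 mm above the counter. Fixed to the balance.
- pan_left: the left (+y) pan, origin at the centre of its top face: a flat round steel plate 124 mm across, 6 mm thick; 130 mm to the left of the pivot, top face 86 mm above the counter when the beam is level.
- pan_right: the same for the right (-y) pan, 130 mm to the right of the pivot.
- box_a: one of two identical closed cream card boxes, one on each pan; either may be short. 41 mm high; widest at the lid rim, 40 mm up: 65 mm along its x, 90 mm along its y, tapering to 45 x 70 mm at the foot; best gripped across its x at the rim (10 to 20 N). Origin: centre of the underside, z up; x axis within 0.3 rad of the balance's. The full one weighs 150 to 170 g, the short one 102 to 118 g.
- box_b: the other of the two identical cream boxes, described as box_a.
- sweet_jar: bystander: glass jar of marshmallows, 69 mm across, 107 mm high, right of the balance. Origin: centre of the underside.
- pastille_tin: bystander: round lidded tin, 70 mm across, 36 mm high, at the back right. Origin: centre of the underside.
- stamp: bystander: wooden hand stamp, 25 x 34 mm, 59 mm high, at the front left. Origin: centre of the underside.
Not all that is in view belongs to the job. Leave any purple look-alike of the box_b alone.

How it is judged (in metres and radians):
On the way, in this order (a step that is already met when the one before it is completed fails the run):
1. the beam is free and has settled toward one side by the boxes' own weight, the robot touching neither boxes nor pans (value of joint arrest above 0.7 rad and (value of joint beam above 0.045 rad or value of joint beam below -0.045 rad) and velocity of joint beam between -0.08 and 0.08 rad/s and contact force between each of the arm, the fingers and box_a below 0.05 N and contact force between each of the arm, the fingers and box_b below 0.05 N and contact force between the fingers and pan_left below 0.05 N and contact force between the fingers and pan_right below 0.05 N), for 0.4 s.
2. the lever is back at its locked stop and the beam is held level, both boxes still on their pans (value of joint arrest below 0.12 rad and value of joint beam between -0.02 and 0.02 rad and height (world z) of each of box_a, box_b below 0.095 m), for 0.2 s.
At the end, for the whole second after the job is handed in: Lever locked (under 0.12 rad), beam level (0.02 rad). The lighter box is held by the gripper alone, underside 60 to 160 mm above its pan, within 50 mm of over the pan's centre, level to 0.12 rad, still (20 mm/s). The heavier box stands alone on its pan, within 30 mm of the centre (value of joint arrest below 0.12 rad and value of joint beam between -0.02 and 0.02 rad and ((height (world z) of box_a between 0.146 and 0.246 m and ((horizontal distance between box_a and pan_left below 0.05 m and horizontal distance between box_b and pan_right below 0.03 m) or (horizontal distance between box_a and pan_right below 0.05 m and horizontal distance between box_b and pan_left below 0.03 m)) and angle between box_a's own z axis and vertical below 0.12 rad and linear speed of each of box_a, box_b below 0.02 m/s and angular speed of box_a below 0.15 rad/s and contact force between the fingers and box_a above 0.5 N and contact force between box_a and scale below 0.02 N and contact force between box_b and scale between 1.3 and 1.9 N and height (world z) of box_b between 0.08 and 0.092 m and angle between box_b's own z axis and vertical below 0.05 rad and contact force between the fingers and box_b below 0.05 N) or (height (world z) of box_b between 0.146 and 0.246 m and ((horizontal distance between box_b and pan_left below 0.05 m and horizontal distance between box_a and pan_right below 0.03 m) or (horizontal distance between box_b and pan_right below 0.05 m and horizontal distance between box_a and pan_left below 0.03 m)) and angle between box_b's own z axis and vertical below 0.12 rad and linear speed of each of box_b, box_a below 0.02 m/s and angular speed of box_b below 0.15 rad/s and contact force between the fingers and box_b above 0.5 N and contact force between box_b and scale below 0.02 N and contact force between box_a and scale between 1.3 and 1.9 N and height (world z) of box_a between 0.08 and 0.092 m and angle between box_a's own z axis and vertical below 0.05 rad and contact force between the fingers and box_a below 0.05 N))); the arm keeps its last pose, push and grip.
It fails at once if a box is lifted off its pan while the beam is not locked (value of joint arrest above 0.3 rad and height (world z) of any of box_a, box_b above 0.112 m).
It fails at once if both boxes are taken off their pans, or a box falls off (height (world z) of each of box_a, box_b above 0.105 m or height (world z) of any of box_a, box_b below 0.06 m).
It fails at once if a box is tipped by more than 0.35 rad (20 degrees) (angle between any of box_a, box_b's own z axis and vertical above 0.35 rad).
It fails at once if a bystander (jar, tin or stamp) is moved by more than 20 mm (distance of any of sweet_jar, pastille_tin, stamp from where it was at the start of the episode above 0.02 m).
It also fails if it takes over 61 s, if anything falls off the work surface, if the arm or the gripper's body presses on something with over 40 N, if the wrist force passes 120 N, or if a joint passes its speed limit or range.

## Working session

There is one attempt and no reset: what is moved stays moved. The work goes in short steps, each a Python script; the robot and the scene stay as the last script left them, time stands still between calls to the robot, and variables do not carry over. Pictures are saved under pics/ and viewed, about 8 in all and at most 12, crops included, and the job is handed in when it is done.

```bash
mkdir -p pics; ls; cat > h.py <<'E'
from station import robot, fingers, vision, workorder, recognise
import numpy as np, cv2
def snap(cam,name):
    f=vision.grab_frame(cam); cv2.imwrite(f'pics/{name}.png',f[:,:,::-1]); return f
def ray(cam,u,v,T=None):
    c=vision.calibration(cam); K=np.array(c['mtx'])
    d=np.linalg.inv(K)@[u,v,1]; d=np.array([d[0],-d[1],-d[2]])
    M=np.linalg.inv(np.array(c['extrinsics'])) if T is None else T
    return M[:3,3], M[:3,:3]@d
def atz(cam,u,v,z,T=None):
    o,d=ray(cam,u,v,T); return o+d*(z-o[2])/d[2]
def proj(cam,p):
    c=vision.calibration(cam); q=np.array(c['extrinsics'])@np.append(p,1); q=np.array([q[0],-q[1],-q[2]])
    u=np.array(c['mtx'])@q; return u[:2]/u[2]
E
python3 - <<'E'
from h import *
a=snap('top','t0'); 
for l in ['scale','arrest_knob','box_a','pan_left','sweet_jar','stamp','pastille_tin']:
    print('top',l,[(np.round(r['rect']).astype(int).tolist(),round(r['p'],2)) for r in recognise(l,'top')[:3]])
b=snap('side','s0')
for l in ['scale','arrest_knob','box_a','pan_left']:
    print('side',l,[(np.round(r['rect']).astype(int).tolist(),round(r['p'],2)) for r in recognise(l,'side')[:3]])
for c in ('top','side'):
    k=vision.calibration(c); print(c,k.keys(),np.linalg.inv(k['extrinsics']).round(3).tolist(),np.round(k['mtx'],1).tolist())
print(robot.current_time_s(),robot.current_eef_rot())
E
```

```text
pics
top scale [([271, 204, 150, 72], 0.81)]
top arrest_knob [([277, 232, 22, 15], 0.49)]
top box_a [([319, 185, 40, 36], 0.92), ([216, 188, 38, 33], 0.69), ([165, 212, 47, 37], 0.66)]
top pan_left [([218, 191, 47, 48], 0.84)]
top sweet_jar [([424, 224, 33, 33], 0.77)]
top stamp []
top pastille_tin [([390, 161, 34, 28], 0.98)]
side scale [([289, 222, 96, 60], 0.93)]
side arrest_knob [([319, 200, 38, 18], 0.68), ([265, 199, 16, 7], 0.56)]
side box_a [([262, 218, 32, 24], 0.92), ([344, 195, 16, 16], 0.66)]
side pan_left [([317, 201, 37, 18], 0.77)]
top dict_keys(['mtx', 'extrinsics']) [[-0.023, 0.976, -0.216, 0.261], [-1.0, -0.023, 0.0, -0.073], [-0.005, 0.216, 0.976, 1.42], [0.0, 0.0, 0.0, 1.0]] [[545.1, 0.0, 276.5], [0.0, 545.1, 206.1], [0.0, 0.0, 1.0]]
side dict_keys(['mtx', 'extrinsics']) [[0.677, -0.387, 0.625, 1.581], [0.735, 0.33, -0.592, -1.046], [0.022, 0.861, 0.508, 0.92], [0.0, 0.0, 0.0, 1.0]] [[499.8, 0.0, 278.0], [0.0, 499.8, 206.0], [0.0, 0.0, 1.0]]
0.65 [1.79991934e+02 1.42024202e-03 1.53600096e+02]
```

```bash
python3 - <<'E'
import cv2,numpy as np
a=cv2.imread('pics/t0.png')[130:280,120:460]; b=cv2.imread('pics/s0.png')[150:290,200:420]
a=cv2.resize(a,None,fx=2.35,fy=2.35,interpolation=2); cv2.imwrite('pics/t0c.png',a)
E
```

```text
(no output)
```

View pics/t0c.png

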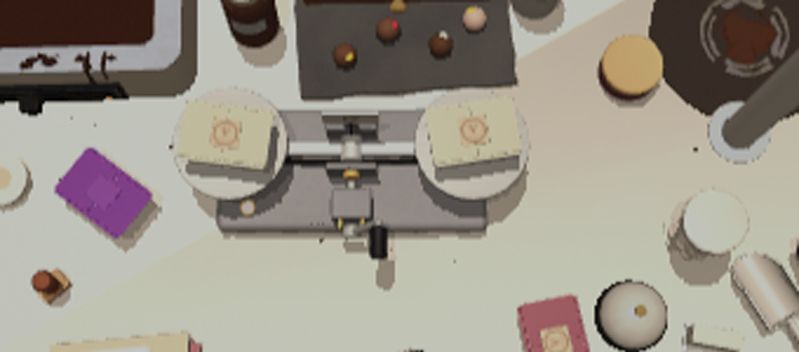

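View pics/s0.png

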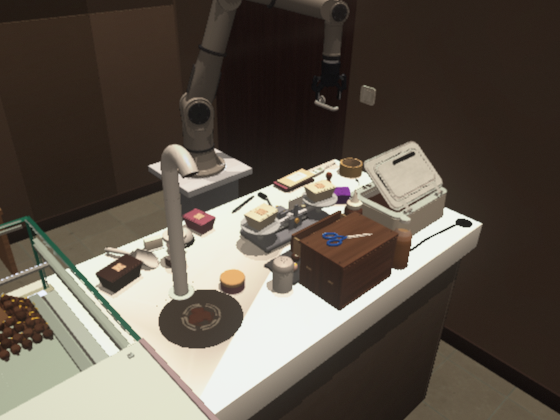

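```bash
python3 - <<'E'
from h import *
L=atz('top',217.9,191.3,.086);R=atz('top',320.4,191.3,.086);print('pans',L,R,np.linalg.norm(L-R))
d=L-R; print('psi',np.degrees(np.arctan2(-d[0],d[1])),(L+R)/2)
print('knob',atz('top',280.9,232.6,.098))
# lid corners left,right crop px
for n,C in (('l',[(190,103),(277,109),(270,167),(180,160)]),('r',[(434,108),(516,97),(522,152),(429,165)])):
    P=np.array([atz('top',120+u/2.35,130+v/2.35,.127) for u,v in C]); print(n,P.mean(0),P.round(3).tolist())
for n,u,v,z in (('jar',424,222,.1),('stamp',139,250,.05),('purple',164,212,.04),('tower',120+350/2.35,130+120/2.35,.138),('sl1',120+298/2.35,130+98/2.35,.04),('sl2',120+517/2.35,130+90/2.35,.04)): print(n,atz('top',u,v,z))
print(np.array(vision.calibration('wrist')['T_tool_cam']).round(3).tolist(),vision.calibration('wrist')['mtx'])
E
```

```text
pans [0.5977785 0.073004  0.086    ] [ 0.59159538 -0.18549966  0.086     ] 0.2585775934982637
psi -1.3701899636610197 [ 0.59468694 -0.05624783  0.086     ]
knob [ 0.48640477 -0.08325693  0.098     ]
l [0.59759604 0.06937424 0.127     ] [[0.633, 0.111, 0.127], [0.624, 0.019, 0.127], [0.562, 0.027, 0.127], [0.572, 0.12, 0.127]]
r [ 0.59602008 -0.18717306  0.127     ] [[0.621, -0.145, 0.127], [0.631, -0.231, 0.127], [0.572, -0.235, 0.127], [0.56, -0.138, 0.127]]
jar [ 0.5042012  -0.43608455  0.1       ]
stamp [0.458423   0.27675713 0.05      ]
purple [0.55748378 0.21765148 0.04      ]
tower [ 0.60735162 -0.05695728  0.138     ]
sl1 [0.66072636 0.00199544 0.04      ]
sl2 [ 0.66412456 -0.24343774  0.04      ]
[[0.0, 0.947, 0.322, 0.082], [1.0, -0.0, -0.0, 0.0], [0.0, 0.322, -0.947, -0.126], [0.0, 0.0, 0.0, 1.0]] [[297.48747356   0.         282.81598672]
 [  0.         297.48747356 208.35339046]
 [  0.           0.           1.        ]]
```

View pics/t0.png

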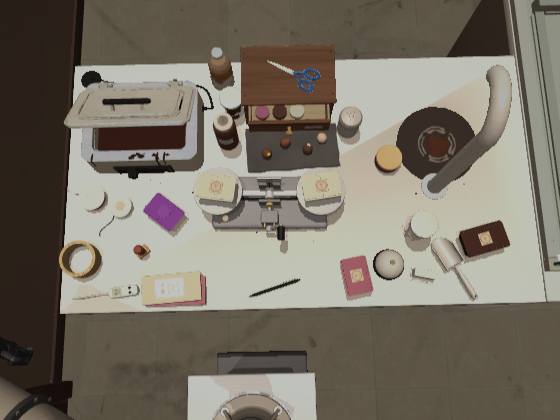

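```bash
python3 - <<'E'
from h import *
from scipy.spatial.transform import Rotation as Ro
for yaw in (178.6,-1.4):
    print(yaw,robot.inverse_kinematics([.46,-.06,.3],[180,0,yaw]))
robot.move_to([.46,-.06,.3],[180,0,178.6])
p=robot.current_tool_pos();e=robot.current_eef_rot()
T=np.eye(4);T[:3,:3]=Ro.from_euler('xyz',e,degrees=True).as_matrix();T[:3,3]=p
T=T@np.array(vision.calibration('wrist')['T_tool_cam']); np.save('T1.npy',T)
snap('wrist','w1')
for l in ['arrest_knob','box_a','pan_left']:
    print(l,[(np.round(r['rect']).astype(int).tolist(),round(r['p'],2)) for r in recognise(l,'wrist')[:3]])
print(p,e,robot.current_time_s())
E
```

```text
178.6 [-30.60533224   6.71138076  40.29168746  94.80812903  -4.40008216
  80.09159265  98.85071961]
-1.4 [-36.15104923   7.18367325  46.78671891  94.95543534  -5.30748177
  80.15363417 -80.07956255]
arrest_knob [([276, 212, 40, 38], 0.76), ([178, 297, 89, 61], 0.55), ([287, 289, 112, 46], 0.49)]
box_a [([476, 239, 75, 67], 0.86), ([179, 300, 89, 61], 0.6), ([398, 296, 85, 59], 0.55)]
pan_left [([386, 277, 92, 76], 0.7), ([398, 296, 86, 57], 0.35)]
[ 0.46022713 -0.05876664  0.29984001] [ 1.79978797e+02 -1.24575500e-02  1.78721831e+02] 2.9833
```

View pics/w1.png

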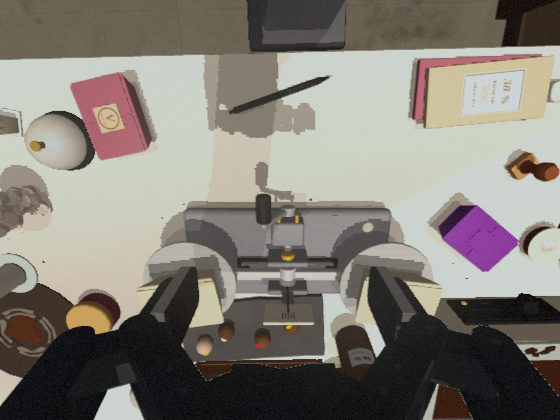

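```bash
python3 - <<'E'
from h import *
T=np.load('T1.npy')
print('knob',atz('wrist',263.5,209,.1,T), 'far',atz('wrist',263.5,222,.1,T),'near',atz('wrist',263.5,196,.1,T))
a=atz('wrist',188,207,.03,T);b=atz('wrist',389,210,.03,T);print(a,b)
for n,u,v in (('panR',190,279),('panL',386,281)): print(n,atz('wrist',u,v,.086,T))
E
```

```text
knob [ 0.48905666 -0.08159672  0.1       ] far [ 0.5051899  -0.08228952  0.1       ] near [ 0.47339571 -0.08092421  0.1       ]
[ 0.50757577 -0.19264466  0.03      ] [0.51830839 0.08973112 0.03      ]
panR [ 0.58868301 -0.18323012  0.086     ]
panL [0.59747195 0.07420028 0.086     ]
```

```bash
python3 - <<'E'
from h import *
O=[180,0,178.4]
fingers.gripper_to(0.42,force=20)
robot.move_to([.484,-.082,.17],O)
print('down hit',robot.line_to([.484,-.082,.098],velocity=.08,f_stop=5),robot.current_tool_pos(),robot.current_finger_gap())
print('push',robot.line_to([.486,.000,.100],velocity=.05,f_stop=8),robot.current_tool_pos(),robot.current_contact_force())
robot.pause(2.5)
print(robot.current_contact_force(),robot.current_time_s())
s=snap('side','s1'); t=snap('top','t1')
for cam,pre,boxes in (('side','s0',{'R':(262,218),'L':(319,187)}),('top','t0',{'R':(320,186),'L':(216,188)})):
    o=cv2.imread(f'pics/{pre}.png',0).astype(np.float32); n=cv2.cvtColor(s if cam=='side' else t,cv2.COLOR_RGB2GRAY).astype(np.float32)
    for k,(u,v) in boxes.items():
        A=o[v-14:v+14,u-18:u+18];B=n[v-14:v+14,u-18:u+18]
        print(cam,k,cv2.phaseCorrelate(A,B,cv2.createHanningWindow((36,28),cv2.CV_32F)))
c=[cv2.resize(cv2.imread(f'pics/{x}.png')[165:265,220:360],None,fx=2.85,fy=2.85,interpolation=2) for x in ('s0','s1')]
cv2.imwrite('pics/cmp.png',np.hstack(c))
E
```

```text
down hit False [ 0.48453706 -0.08219154  0.09849992] 0.4206865945185166
push True [ 0.48456351 -0.01416528  0.09864098] [-0.29465846 -0.66007635  1.73298597]
[-0.03383873  0.82857533 -0.32946319] 8.9083
side R ((-0.11036308493396874, 3.760514074683643), 0.84328826268514)
side L ((0.5081469937418817, -3.245249716636149), 0.7536020278930664)
top R ((-0.2826274423988444, 1.3387001501791822), 0.8673629491417496)
top L ((-0.6657658421345509, -1.1408252621040056), 0.7583381061200742)
```

View pics/cmp.png

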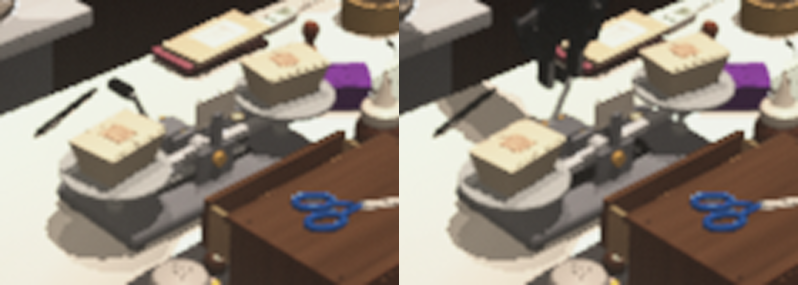

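```bash
python3 - <<'E'
from h import *
from scipy.spatial.transform import Rotation as Ro
print('back',robot.line_to([.484,-.108,.099],velocity=.05,f_stop=8),robot.current_tool_pos(),robot.current_contact_force())
robot.pause(.6)
robot.line_to([.484,robot.current_tool_pos()[1]+.008,.099],velocity=.05)
robot.line_to([.484,robot.current_tool_pos()[1],.2],velocity=.15)
for y in (84,-96): print(y,robot.inverse_kinematics([.598,.07,.25],[180,0,y]))
robot.move_to([.52,-.0,.3],[180,0,178.6]); 
s=snap('side','s2'); o=cv2.imread('pics/s0.png',0).astype(np.float32); n=cv2.cvtColor(s,cv2.COLOR_RGB2GRAY).astype(np.float32)
for k,(u,v) in {'R':(262,218),'L':(319,187)}.items():
    print(k,cv2.phaseCorrelate(o[v-14:v+14,u-18:u+18],n[v-14:v+14,u-18:u+18],cv2.createHanningWindow((36,28),cv2.CV_32F)))
fingers.gripper_to(1.0)
robot.move_to([.598,.07,.26],[180,0,84])
p=robot.current_tool_pos();e=robot.current_eef_rot()
T=np.eye(4);T[:3,:3]=Ro.from_euler('xyz',e,degrees=True).as_matrix();T[:3,3]=p
T=T@np.array(vision.calibration('wrist')['T_tool_cam']); np.save('T2.npy',T)
snap('wrist','w2')
t=cv2.cvtColor(snap('top','t2'),cv2.COLOR_RGB2BGR)
print([(np.round(r['rect']).astype(int).tolist(),round(r['p'],2)) for r in recognise('arrest_knob','top')[:2]])
print(p,e,robot.current_time_s())
E
```

```text
back True [ 0.48277245 -0.09162069  0.0976695 ] [0.89512311 1.37050781 0.82685066]
84 [-42.58732647  31.61862828  55.2060105   79.09727706 -25.74524198
  82.37472508   5.85991279]
-96 [-22.89063952  24.71173241  21.68839693  78.29124921  -9.06481733
  78.69553714 172.76505189]
R ((-0.10789534095772169, -0.0051999371149165086), 1.068651693838614)
L ((0.214474907184794, -0.045095063894942555), 0.9948025668108905)
[([275, 233, 25, 16], 0.55)]
[0.59794322 0.06971435 0.26015933] [1.79993893e+02 3.97580488e-03 8.40180078e+01] 14.9
```

View pics/w2.png

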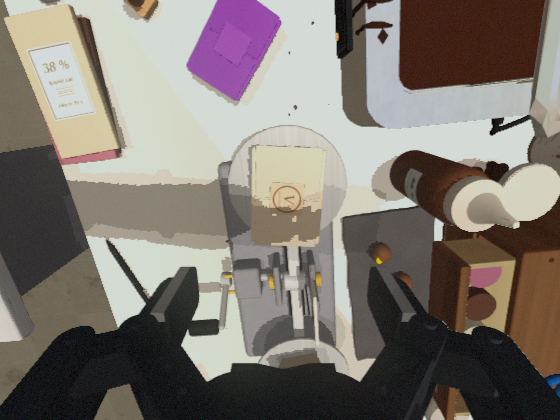

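```bash
python3 - <<'E'
from h import *
T=np.load('T2.npy')
P=np.array([atz('wrist',u,v,.127,T) for u,v in [(254,146),(327,149),(320,247),(250,245)]]);print(P.round(4).tolist(),P.mean(0))
d=(P[0]+P[1]-P[2]-P[3]);print(np.degrees(np.arctan2(-d[0],d[1])), np.linalg.norm(d)/2)
print('logo',atz('wrist',287,199,.127,T),'pan',atz('wrist',288,185,.086,T),'knob',atz('wrist',205,327,.1,T))
E
```

```text
[[0.5794, 0.1234, 0.127], [0.6417, 0.1144, 0.127], [0.6297, 0.0218, 0.127], [0.563, 0.0309, 0.127]] [0.60344715 0.07261288 0.127     ]
-8.733010167400272 0.09365195715007037
logo [0.60290963 0.07313953 0.127     ] pan [0.60472943 0.07561669 0.086     ] knob [ 0.49088956 -0.08163902  0.1       ]
```

```bash
python3 - <<'E'
from h import *
O=[180,0,82.5]
robot.move_to([.601,.071,.2],O)
print('hit',robot.line_to([.601,.071,.122],velocity=.06,f_stop=4),robot.current_tool_pos())
f0=robot.current_contact_force()
fingers.gripper_to(0.0,force=20); print('gap',robot.current_finger_gap()*85)
robot.pause(.2)
robot.line_to([.601,.071,.137],velocity=.03); robot.pause(.3)
print('dF',robot.current_contact_force()-f0,robot.current_finger_gap()*85)
robot.line_to([.601,.071,.222],velocity=.06); robot.pause(.8)
print('dF',robot.current_contact_force()-f0,robot.current_finger_gap()*85,robot.current_tool_pos(),robot.current_time_s())
s=snap('side','s3'); t=snap('top','t3'); w=snap('wrist','w3')
for c,l in (('side','box_a'),('top','box_a')): print(c,[(np.round(r['rect']).astype(int).tolist(),round(r['p'],2)) for r in recognise(l,c)[:3]])
a=cv2.resize(s[130:270,200:380],(540,420),interpolation=2)[:,:,::-1]; cv2.imwrite('pics/s3c.png',a)
o=cv2.imread('pics/s0.png',0).astype(np.float32); n=cv2.cvtColor(s,cv2.COLOR_RGB2GRAY).astype(np.float32)
u,v=262,218; print('R',cv2.phaseCorrelate(o[v-14:v+14,u-18:u+18],n[v-14:v+14,u-18:u+18],cv2.createHanningWindow((36,28),cv2.CV_32F)))
E
```

```text
hit False [0.60136055 0.07093726 0.12250336]
gap 63.430226303368755
dF [ 0.31391855 -0.71335452  0.01179554] 63.29792643015701
dF [-0.73121493 -0.12029586 -0.63624912] 63.27314610219408 [0.60100498 0.07098242 0.22201212] 20.5417
side [([320, 164, 37, 18], 0.82), ([257, 219, 30, 24], 0.72), ([338, 195, 23, 14], 0.48)]
top [([322, 186, 42, 30], 0.86), ([212, 179, 36, 32], 0.77)]
R ((0.005166051955104223, -0.12789175052670387), 1.0286718452418293)
```

View pics/s3c.png

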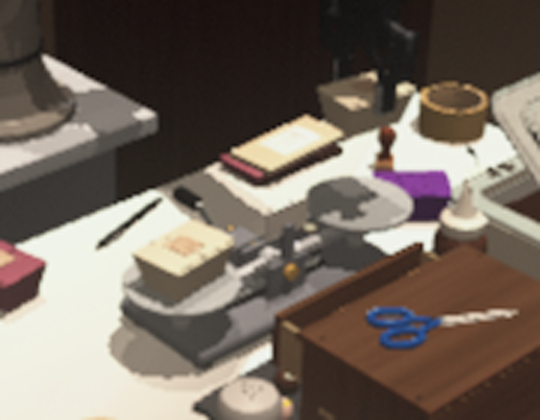

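View pics/w3.png

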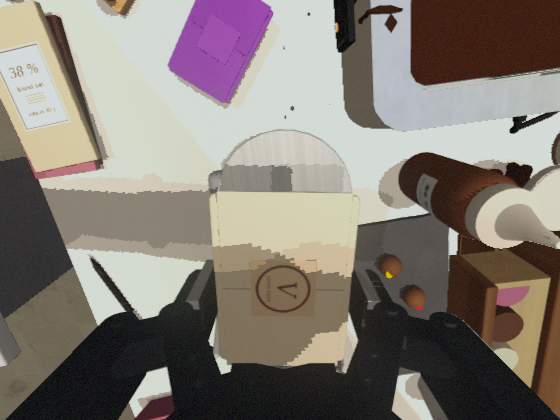

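```bash
python3 -c "
from h import *
print(robot.current_finger_gap()*85,abs(np.array(robot.current_dq())).max()); workorder.close_job()"
```

```text
63.35949950354159 0.1376683671555643
the job is handed in; nothing more can be done
```

The left box is the light one, and I handed the job in with it held about 10 cm above its pan, after about 21 s of the 61 s.

- **Weighing:** I straddled the lever knob with the half-open fingers and swung it until it met its stop. The beam settled with the left pan up and the right pan down, about 3 px each way in the side camera.
- **Locking:** I swung the lever back to its locked stop. The side camera then showed both boxes back at their starting height, to within 0.05 px.
- **Lift:** I gripped the left box across its rim at 20 N and raised it straight up. The purple box was left alone.

**Last checks:**
- The gap between the fingers stayed at 63 mm, and the arm was still.
- The pictures showed the held box looking level and square, its underside at about 0.186 m by my reckoning.
- The right box stood unmoved on its level pan (shift 0.1 px).
- The lever's lock was judged from where it met its stop and from the level beam. A picture taken before the lift also showed the knob back where it started.
- I saw nothing else disturbed in the pictures, but did not measure the bystanders.

**What did not fit:** The wrist force (about -0.6 N vertically) was too noisy to confirm the box's weight, which should be about 1.1 N. The two position measurements of the left box also differed by about 6 mm, so I used a point between them and the grasp was good.

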